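# Check a wool-winder spindle for runout

### The job

Press the green cap of the dial indicator down as far as it goes, so that its sprung plunger bears on the spindle with the red handle. Then, leaving it down, swing the red handle over the top until its crank arm rests against the yellow stop, so that the dial shows the runout, and let go with the spindle still in its V-blocks. Leave the spare spindle with the blue handle alone.

Things in the scene. Friction and masses are not known exactly. Their poses are not given: they have to be found in the camera images.
- gauge: Fixed stand: grey base 160 x 200 x 16 mm, two V-blocks, dial indicator on a steel column, black and yellow stop posts. Origin on the table below the middle of the V-blocks and the plunger; shaft line along y, 70 mm up; z up. Base spans x -80..80, y -115..85 mm. Column (18 mm thick, 226 mm tall) at x -55, y 0; posts at y -95, the black at x -39, 100 mm tall, the yellow at x +31, 109 mm tall.
- v_axis (a point): Fixed point of the stand, 70 mm above its origin: where the middle of a spindle lies when it is seated in the two V-blocks.
- pad (a point): Middle of the top of the green cap (32 mm wide, 8 mm thick) above the dial case (56 mm in diameter, white face to the stand's +x). 237 mm above the table when the indicator is fully up, 197 mm when fully down. Pressed from above, the indicator slides down its column against 3 to 7 N of friction and spring and stays where it is left.
- indicator (a joint): Vertical slide of the indicator, m: 0 fully up, grows downwards, 0.040 on its lower stop. Starts between 0 and 0.006. The plunger meets the spindle at about 0.028.
- plunger (a joint): How far the spring plunger (brass ball end) is pushed into the indicator, m: 0 free, at most 0.020. About 0.012 to 0.015 with the indicator fully down on the seated spindle, pressing with about 2.5 N. The red needle follows it.
- spindle: Loose spindle with RED crank handle, 0.28 to 0.46 kg, in the stand's V-blocks: beech barrel 36 mm in diameter, 84 mm long, 2.5 mm off-centre, on a 20 mm shaft. Origin on the shaft axis at mid-barrel, shaft along y. Crank arm (10 mm thick) at y -90..-100 mm; at the start it leans 45 degrees to the stand's -x on the black post. Friction holds it anywhere; 1 to 2 N along its arc turns it.
- spindle_peg (a point): Middle of the red peg, 14 mm in diameter, 55 mm long, 80 mm from the shaft axis and parallel to it, spanning the stand's y -100..-155 mm. At the start at the stand's x -57 mm, 127 mm above the table; half-way x 0, 150 mm up; on the yellow stop x +40 mm, 139 mm up. Push it in the stand's +x direction along this arc.
- spare: The spare, a like spindle with a BLUE handle, lying in a plain wooden-based V-block rest without indicator. Leave alone. Origin as for the other spindle.
- spare_peg (a point): Middle of the spare's blue handle peg, placed on it as the red one on its spindle. Leave alone.

How it is judged:
By the outcome, as a careful person would: the job done as asked, in the order asked, and still so for the second after the job is handed in, with the robot touching nothing.
It also fails if it takes over 42 s, if anything falls off the work surface, if the arm or the gripper's body presses on something with over 40 N, if the wrist force passes 120 N, or if a joint passes its speed limit or range.

### The arm

A 6-joint arm with a two-finger parallel gripper is mounted at the origin on the work surface. World frame = base frame: x ahead of the robot, y to its left, z up, the work surface at z = 0. Lengths are in mm, angles in rad, forces in N, time in s.
With the tool pointing down it reaches from about 350 to 775 mm from the base axis. Payload 7.3 kg.
Tool frame: the origin (TCP) lies between the finger pads; the fingertips stand 25 mm ahead of it and the grasp point (between the pads) lies 6 mm ahead of it; z points along the fingers, y is the line along which they close (so a half turn about z gives the same grasp; the last joint's range is limited). The gripper opens to 92 mm and grips with 3 to 60 N. Pads are 19 mm wide; open, the fingers measure 130 mm over their backs; the gripper's body (75 mm by 190 mm) begins 47 mm behind the grasp point.
Start: joints at [-1.377, 0.342, 1.524, -0, 1.275, -0.146], TCP at [175.004, -494.991, 251.741] pointing down, gripper open.
Joint ranges: [-2.53, 2.53], [-0.77, 2.02], [0.04, 2.7], [-1, 4.14], [0.28, 2.66], [-3.11, 3.11]. Speed limits (rad/s): [2.57, 2.57, 3.14, 3.14, 3.14, 3.14].

### API

Orientations are given as [roll, pitch, yaw] about the fixed x, y, z axes, in that order (R = Rz(yaw) Ry(pitch) Rx(roll)).
In Python, from plant import bot gives the robot as it stands.
- The arm moves only by the tool play_rows, never from a script. Its argument "commands" is a list of rows, each an object of numbers: "x", "y", "z": the shift along the tool's x, y, z in m; "twist": the turn about the tool's z in degrees. In form: [{"x": .., "y": .., "z": .., "twist": ..}, ...]. A call has exactly 8 rows; each row is the pose to reach, as a shift and turn from the pose commanded when the call began, along the tool's axes at that moment; what a row does not reach only later rows make up. A row lasts 1/10 s, in which the tool goes at most 50 mm and 8.59 degrees, less where a joint would pass 70% of its speed; a pose out of reach is approached as far as the arm can. A call with a gripper value outside its range is refused whole. "jaw" is the closure, from 0 (fully open) to 1 (shut), set as the call begins (left out, the last holds). The fingers move at their own pace and stop on an object; the grip force is fixed at half the most. Time passes only in rows, so rows that repeat a pose let the fingers close, or fill a call up. It gives the time, the measured TCP pose, the force, the opening and the grip force at its end, in the units of the state.
- bot.get_obs(): the state, without advancing time (a new reading comes with each control period).
- bot.capture(name): name is "scene" or "top" or "wrist"; returns a dict with "pixels" (400x640x3 uint8, red, green, blue), "fx", "fy", "cx", "cy" (pixels), "eye" and "rotation" of the camera in the world. Camera axes: x right, y down, z forward; pixel columns grow to the right and rows downward; lengths in mm; the calibration is good to about 2 mm. A picture is of the moment at which its call begins. There is no depth.
- bot.close_job(): hands the job in; it is judged then, once.
The state is a dict: "time": time; "joint_positions": joint angles; "dq": joint speeds; "tau": joint torques, N m; "tool_pos": TCP position; "tcp_rot": TCP orientation; "contact_force": force on the tool from outside, world axes, zero at the start; "moment": the same for the moment, N m; "grip_width": finger opening in mm; "finger_force": force on a finger pad.
Only numpy, scipy, OpenCV 4.12 (cv2) and the standard library are available. Lean on these libraries where they do the work, as an engineer would, in place of code of your own. Each camera call takes 0.05 s, during which the arm holds its last target. There are 200 camera calls.

## Working session

There is one attempt and no reset: what is moved stays moved. The work goes in short steps, Python scripts to look and compute and a tool call to move; the robot and the scene stay as the last step left them, time stands still between calls to the robot, and variables do not carry over. Pictures are saved under pics/ and viewed, at most 10 in all, crops included, and the job is handed in when it is done.

Besides the shell and the picture viewer there is one more tool, called after "Emit:" in YAML: its name, and indented under it one key for each argument. play_rows: Moves the arm, as the interface text tells. Its arguments: {"type":"object","properties":{"commands":{"type":"array"},"jaw":{"type":"number"}},"required":["commands"]}

```bash
mkdir -p pics; cat > h.py <<'E'
import numpy as np,cv2
from plant import bot
def cap(n,f):
    c=bot.capture(n); cv2.imwrite('pics/'+f,cv2.cvtColor(np.asarray(c['pixels']),cv2.COLOR_RGB2BGR)); np.savez('pics/'+f[:-4]+'.npz',**c); return c
E
python3 - <<'E'
from h import *
for n in('scene','top'):
    c=cap(n,n+'0.png'); print(n,c['fx'],c['cx'],c['cy'],c['eye'],np.round(c['rotation'],3).tolist())
o=bot.get_obs(); print(o['time'],o['tool_pos'],o['tcp_rot'],o['contact_force'],o['grip_width'])
E
```

```text
scene 413.44780950627194 315.4230262775273 199.18537269993547 [ 813.86922637 -439.76423643  819.37362704] [-2.52, 0.005, 0.602]
top 496.71591746719906 322.9851650121351 205.21645892158807 [ 289.74510933  -83.80155352 1307.5925733 ] [-2.919, -0.002, -1.476]
0.1 [ 174.93738089 -494.66070108  251.11934939] [-3.14025273e+00 -2.07035243e-04  3.39794843e-01] [ 0.54281582 -0.91732049 -1.03860729] 91.68177037238976
```

View pics/scene0.png

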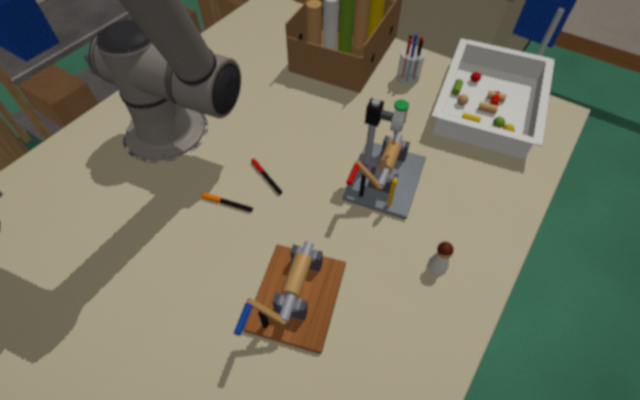

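View pics/top0.png

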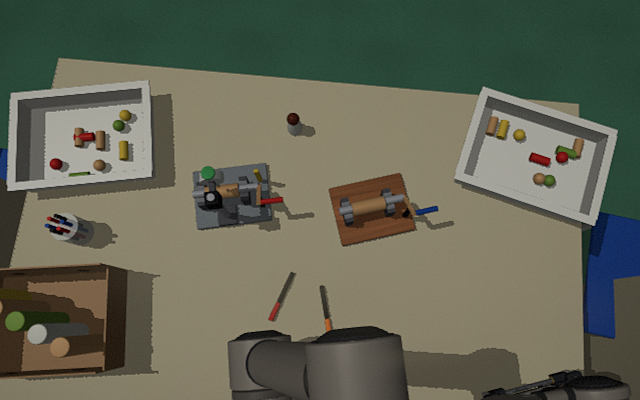

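The scene view shows the gauge with its green cap at about (401,105) and red peg at (353,174); the spare with the blue handle is at (290,290). In the top view the cap is at (208,173), the red peg at (271,201) and the yellow post at (257,175).

```bash
cat >> h.py <<'E'
from scipy.spatial.transform import Rotation as Ro
def ray(c,u,v):
    R=Ro.from_euler('xyz',c['rotation']).as_matrix()
    d=R@np.array([(u-c['cx'])/c['fx'],(v-c['cy'])/c['fy'],1]); return np.asarray(c['eye']),d/np.linalg.norm(d)
def proj(c,p):
    R=Ro.from_euler('xyz',c['rotation']).as_matrix(); q=R.T@(np.asarray(p)-c['eye']); return c['fx']*q[0]/q[2]+c['cx'],c['fy']*q[1]/q[2]+c['cy']
def tri(rs):
    A=sum(np.eye(3)-np.outer(d,d) for e,d in rs); b=sum((np.eye(3)-np.outer(d,d))@e for e,d in rs)
    p=np.linalg.solve(A,b); return p,[round(float(np.linalg.norm(np.cross(p-e,d))),1) for e,d in rs]
def onz(c,u,v,z):
    e,d=ray(c,u,v); return e+d*(z-e[2])/d[2]
HUE={'green':[(60,88)],'red':[(0,6),(174,180)],'yellow':[(22,32)],'blue':[(108,125)]}
def blob(c,col,roi,smin=150,vmin=50):
    h=cv2.cvtColor(np.ascontiguousarray(c['pixels']),cv2.COLOR_RGB2HSV); m=np.zeros(h.shape[:2],np.uint8)
    for a,b in HUE[col]: m|=cv2.inRange(h,(a,smin,vmin),(b,255,255))
    k=np.zeros_like(m); x0,y0,x1,y1=roi; k[y0:y1,x0:x1]=m[y0:y1,x0:x1]
    n,l,s,ce=cv2.connectedComponentsWithStats(k); i=1+np.argmax(s[1:,4])
    ys,xs=np.nonzero(l==i); r=cv2.minAreaRect(np.c_[xs,ys].astype(np.float32))
    return ce[i],s[i],r,np.c_[xs,ys]
E
python3 - <<'E'
from h import *
s=dict(np.load('pics/scene0.npz'));t=dict(np.load('pics/top0.npz'))
for col,rs,rt in(('green',(380,90,420,120),(190,160,225,190)),('red',(340,155,375,195),(255,190,290,215)),('yellow',(380,170,405,215),(245,165,270,185))):
    a=blob(s,col,rs);b=blob(t,col,rt)
    print(col,a[0],a[1],a[2],b[0],b[1],b[2]); print(tri([ray(s,*a[0]),ray(t,*b[0])]))
# base directions
for n,c in(('s',s),('t',t)):
    im=c['pixels']; r=(310,90,470,230) if n=='s' else (170,140,320,260)
    cr=cv2.resize(im[r[1]:r[3],r[0]:r[2]],None,fx=3,fy=3,interpolation=2); cv2.imwrite(f'pics/crop_{n}.png',cr[:,:,::-1])
a=cv2.imread('pics/crop_s.png');b=cv2.imread('pics/crop_t.png');h=max(a.shape[0],b.shape[0])
a,b=[cv2.copyMakeBorder(i,0,h-i.shape[0],0,0,0) for i in(a,b)]
o=np.hstack([a,b]); o=cv2.resize(o,None,fx=790/o.shape[1],fy=790/o.shape[1]); cv2.imwrite('pics/crops.png',o);print(o.shape)
E
```

```text
green [401.12359551 105.        ] [396 101  12   9  89] ((401.5, 105.0), (8.0, 11.0), 90.0) [208.0625   171.984375] [201 167  13  12  64] ((207.0, 172.5), (11.0, 12.0), 90.0)
(array([583.94974216, 202.62143784, 233.75370412]), [1.1, 1.1])
red [352.66666667 173.83333333] [347 164  12  21 114] ((352.50006103515625, 174.00001525878906), (5.366562843322754, 21.913467407226562), 26.56505012512207) [270.95833333 200.31666667] [260 197  23   8 120] ((271.1099853515625, 200.2699737548828), (5.374011516571045, 22.203153610229492), 81.8698959350586)
(array([556.86712747,  68.14187505, 125.24760763]), [1.3, 1.3])
yellow [391.7029703  190.16831683] [388 178   9  27 101] ((391.3109130859375, 190.81866455078125), (4.071892738342285, 27.17988395690918), 14.743562698364258) [257.58928571 174.89285714] [254 169   8  13  56] ((257.800048828125, 175.10000610351562), (13.416406631469727, 4.0249223709106445), 63.43495178222656)
(array([633.8092613 , 117.9889008 ,  69.21450249]), [1.8, 1.8])
(357, 790, 3)
```

View pics/crops.png

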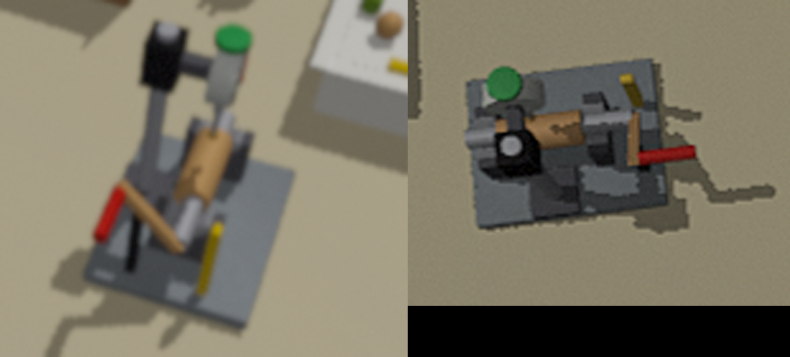

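The crops confirm the geometry: red peg leaning on the black-post side, yellow stop opposite, cap clear. Pad (584,203,~234), peg (557,68,125) and yellow post agree with the given dimensions for a stand yaw of about 12.6°.

```bash
cat >> h.py <<'E'
O=np.array([584,202.6]);YAW=np.radians(12.6)
def st(x,y,z):
    c,s=np.cos(YAW),np.sin(YAW); return np.array([O[0]+c*x-s*y,O[1]+s*x+c*y,z])
def go(p,yaw=None):
    o=bot.get_obs(); R=Ro.from_euler('xyz',o['tcp_rot']).as_matrix()
    d=R.T@(np.asarray(p)-o['tool_pos'])/1000
    tw=0 if yaw is None else -((np.degrees(yaw-o['tcp_rot'][2])+180)%360-180)
    print('t',round(o['time'],2),'pos',np.round(o['tool_pos'],1),'F',np.round(o['contact_force'],1),'yaw',round(np.degrees(o['tcp_rot'][2]),2),'shift',np.round(d,4),'twist',round(tw,2))
E
python3 - <<'E'
from h import *
go(st(0,0,300),np.radians(102.6))
P=np.array([[584,202.6],[556.9,68.1],[633.8,118]]);Q=np.array([[0,0],[-57,-127.5],[31,-95]])
p=P-P.mean(0);q=Q-Q.mean(0);a=np.arctan2((q[:,0]*p[:,1]-q[:,1]*p[:,0]).sum(),(q*p).sum());c,s=np.cos(a),np.sin(a)
o=P.mean(0)-np.array([[c,-s],[s,c]])@Q.mean(0);print(np.degrees(a),o)
E
```

```text
t 0.1 pos [ 174.9 -494.7  251.1] F [ 0.5 -0.9 -1. ] yaw 19.47 shift [ 0.6181 -0.5211 -0.0481] twist -83.13
12.624413063266157 [583.81400953 203.83443803]
```

Emit:
play_rows:
  commands:
    - {"x": 0.618,"y": -0.521,"z": -0.048,"twist": -83}
    - {"x": 0.618,"y": -0.521,"z": -0.048,"twist": -83}
    - {"x": 0.618,"y": -0.521,"z": -0.048,"twist": -83}
    - {"x": 0.618,"y": -0.521,"z": -0.048,"twist": -83}
    - {"x": 0.618,"y": -0.521,"z": -0.048,"twist": -83}
    - {"x": 0.618,"y": -0.521,"z": -0.048,"twist": -83}
    - {"x": 0.618,"y": -0.521,"z": -0.048,"twist": -83}
    - {"x": 0.618,"y": -0.521,"z": -0.048,"twist": -83}
  jaw: 1

```text
time: 0.9
tool_pos: [377.5, -148.6, 275.5]
tcp_rot: [3.141, 0.0, 1.546]
contact_force: [0.7, -0.6, 0.4]
grip_width: 32.0
finger_force: 0.0
```

```bash
python3 -c "
from h import *
go(st(0,0,300),np.radians(102.6))"
```

```text
t 0.9 pos [ 377.5 -148.6  275.5] F [ 0.7 -0.6  0.4] yaw 88.56 shift [ 0.3563  0.1976 -0.0245] twist -14.04
```

Emit:
play_rows:
  commands:
    - {"x": 0.35,"y": 0.19,"z": -0.024,"twist": -14}
    - {"x": 0.35,"y": 0.19,"z": -0.024,"twist": -14}
    - {"x": 0.35,"y": 0.19,"z": -0.024,"twist": -14}
    - {"x": 0.35,"y": 0.19,"z": -0.024,"twist": -14}
    - {"x": 0.35,"y": 0.19,"z": -0.024,"twist": -14}
    - {"x": 0.35,"y": 0.19,"z": -0.024,"twist": -14}
    - {"x": 0.35,"y": 0.19,"z": -0.024,"twist": -14}
    - {"x": 0.35,"y": 0.19,"z": -0.024,"twist": -14}

```text
time: 1.7
tool_pos: [578.3, 195.5, 299.0]
tcp_rot: [-3.141, 0.0, 1.785]
contact_force: [0.4, -0.6, 0.6]
grip_width: 0.4
finger_force: 0.0
```

```bash
python3 -c "
from h import *
c=cap('wrist','w1.png');print(c['fx'],c['eye'],c['rotation'])
go(st(0,0,300),np.radians(102.6)); print(bot.get_obs()['grip_width'],[proj(c,st(0,0,z)) for z in(231,237)],proj(c,st(-57,-127.5,127)))"
```

```text
282.17445704748195 [563.55989727 269.26969803 432.64964101] [2.85636822e+00 4.54002585e-04 2.14045180e-01]
t 1.75 pos [580.6 201.3 298. ] F [-4.5  1.7 -0.8] yaw 102.44 shift [ 0.0005  0.0036 -0.002 ] twist -0.16
0.3231865334112743 [(np.float64(324.3276642090694), np.float64(216.63057512679165)), (np.float64(324.54112551702485), np.float64(219.2944582863843))] (np.float64(275.8216529000494), np.float64(287.0515239915539))
```

View pics/w1.png

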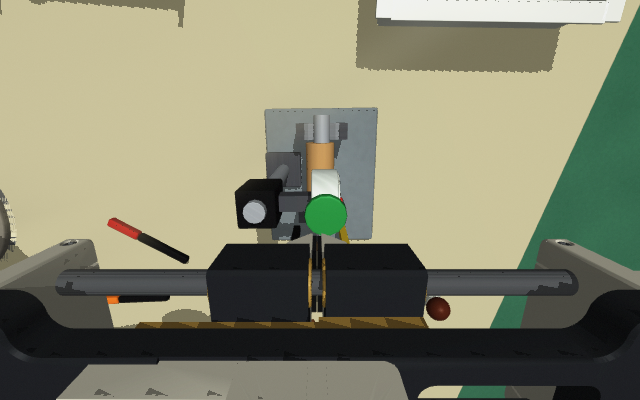

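The wrist view shows the cap centred at about (326,215), within 3 px of the projected position. The closed fingers are above it and the column stays clear.

Emit:
play_rows:
  commands:
    - {"x": 0.0,"y": 0.003,"z": 0.015,"twist": 0}
    - {"x": 0.0,"y": 0.003,"z": 0.028,"twist": 0}
    - {"x": 0.0,"y": 0.003,"z": 0.036,"twist": 0}
    - {"x": 0.0,"y": 0.003,"z": 0.042,"twist": 0}
    - {"x": 0.0,"y": 0.003,"z": 0.048,"twist": 0}
    - {"x": 0.0,"y": 0.003,"z": 0.053,"twist": 0}
    - {"x": 0.0,"y": 0.003,"z": 0.058,"twist": 0}
    - {"x": 0.0,"y": 0.003,"z": 0.062,"twist": 0}

```text
time: 2.55
tool_pos: [580.7, 193.9, 237.3]
tcp_rot: [3.141, 0.0, 1.784]
contact_force: [-1.8, 0.7, 2.4]
grip_width: 0.4
finger_force: 1.7
```

```bash
python3 -c "
from h import *
go(st(0,0,222),np.radians(102.6))"
```

```text
t 2.55 pos [580.7 193.9 237.3] F [-1.8  0.7  2.4] yaw 102.22 shift [0.0078 0.005  0.0153] twist -0.38
```

Emit:
play_rows:
  commands:
    - {"x": 0.0,"y": 0.0,"z": -0.008,"twist": 0}
    - {"x": 0.008,"y": 0.005,"z": -0.008,"twist": 0}
    - {"x": 0.008,"y": 0.005,"z": -0.006,"twist": 0}
    - {"x": 0.008,"y": 0.005,"z": 0.0,"twist": 0}
    - {"x": 0.008,"y": 0.005,"z": 0.004,"twist": 0}
    - {"x": 0.008,"y": 0.005,"z": 0.008,"twist": 0}
    - {"x": 0.008,"y": 0.005,"z": 0.011,"twist": 0}
    - {"x": 0.008,"y": 0.005,"z": 0.013,"twist": 0}

```text
time: 3.35
tool_pos: [584.2, 203.1, 224.6]
tcp_rot: [3.14, -0.0, 1.784]
contact_force: [1.8, 2.6, 4.0]
grip_width: 0.6
finger_force: 2.6
```

Emit:
play_rows:
  commands:
    - {"x": 0.0,"y": 0.0,"z": 0.001,"twist": 0}
    - {"x": 0.0,"y": 0.0,"z": 0.002,"twist": 0}
    - {"x": 0.0,"y": 0.0,"z": 0.003,"twist": 0}
    - {"x": 0.0,"y": 0.0,"z": 0.004,"twist": 0}
    - {"x": 0.0,"y": 0.0,"z": 0.004,"twist": 0}
    - {"x": 0.0,"y": 0.0,"z": 0.004,"twist": 0}
    - {"x": 0.0,"y": 0.0,"z": 0.004,"twist": 0}
    - {"x": 0.0,"y": 0.0,"z": 0.004,"twist": 0}

```text
time: 4.15
tool_pos: [584.3, 203.1, 222.2]
tcp_rot: [3.139, -0.0, 1.784]
contact_force: [-2.4, 2.1, 11.3]
grip_width: 0.3
finger_force: 6.0
```

Emit:
play_rows:
  commands:
    - {"x": 0.0,"y": 0.0,"z": 0.001,"twist": 0}
    - {"x": 0.0,"y": 0.0,"z": 0.002,"twist": 0}
    - {"x": 0.0,"y": 0.0,"z": 0.002,"twist": 0}
    - {"x": 0.0,"y": 0.0,"z": 0.002,"twist": 0}
    - {"x": 0.0,"y": 0.0,"z": 0.002,"twist": 0}
    - {"x": 0.0,"y": 0.0,"z": 0.002,"twist": 0}
    - {"x": 0.0,"y": 0.0,"z": 0.002,"twist": 0}
    - {"x": 0.0,"y": 0.0,"z": 0.002,"twist": 0}

```text
time: 4.95
tool_pos: [584.3, 203.1, 222.1]
tcp_rot: [3.137, -0.0, 1.784]
contact_force: [-4.4, 1.2, 21.3]
grip_width: 0.0
finger_force: 10.7
```

Bottomed: the tip stands at 197 mm and the force climbs without motion. Now I lift off and move to beside the peg.

```bash
python3 -c "
from h import *
go(st(-105,-130,290),np.radians(102.6))"
```

```text
t 4.95 pos [584.3 203.1 222.1] F [-4.4  1.2 21.3] yaw 102.23 shift [-0.1311 -0.1042 -0.0683] twist -0.37
```

Emit:
play_rows:
  commands:
    - {"x": 0.0,"y": 0.0,"z": -0.03,"twist": 0}
    - {"x": 0.0,"y": 0.0,"z": -0.07,"twist": 0}
    - {"x": -0.03,"y": -0.025,"z": -0.072,"twist": 0}
    - {"x": -0.06,"y": -0.048,"z": -0.072,"twist": 0}
    - {"x": -0.09,"y": -0.072,"z": -0.072,"twist": 0}
    - {"x": -0.131,"y": -0.104,"z": -0.072,"twist": 0}
    - {"x": -0.131,"y": -0.104,"z": -0.072,"twist": 0}
    - {"x": -0.131,"y": -0.104,"z": -0.072,"twist": 0}

```text
time: 5.75
tool_pos: [509.3, 51.7, 290.1]
tcp_rot: [-3.14, -0.0, 1.782]
contact_force: [0.3, 0.2, -0.3]
grip_width: 0.6
finger_force: 0.0
```

```bash
python3 - <<'E'
from h import *
go(st(-105,-130,130),np.radians(102.6))
for n in('scene','top'):
    c=cap(n,n+'1.png'); np.savez('pics/x.npz')
    try:
        print(n,[blob(c,k,r)[0] for k,r in ((('green',(370,90,420,150)),('red',(335,155,375,195))) if n=='scene' else (('green',(190,160,225,190)),('red',(255,190,290,215))))])
    except Exception as e: print(n,e)
s=dict(np.load('pics/scene1.npz')); print(proj(s,st(0,0,197)),proj(s,st(0,0,234)))
cr=cv2.resize(s['pixels'][60:240,290:490],(800,600)[:1]*1+(720,) if 0 else (660,594),interpolation=2); cv2.imwrite('pics/c1.png',cr[:,:,::-1])
E
```

```text
t 5.75 pos [509.3  51.7 290.1] F [ 0.3  0.2 -0.3] yaw 102.08 shift [0.001  0.001  0.1601] twist -0.52
scene [array([398.09876543, 118.83950617]), array([352.61206897, 173.98275862])]
top attempt to get argmax of an empty sequence
(np.float64(397.82474071164313), np.float64(118.30038496480697)) (np.float64(400.6229313608002), np.float64(105.09942675136519))
```

View pics/c1.png

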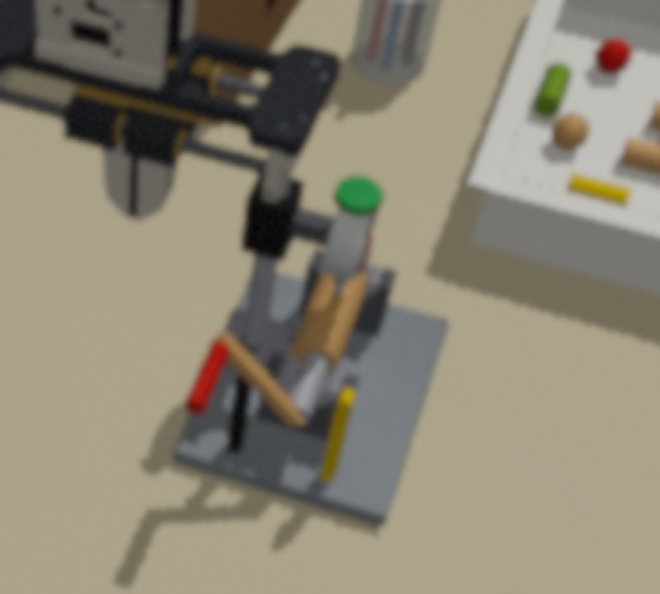

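The crop shows the indicator fully down: the cap is at full-image (398,119), where the projection puts it at 197 mm. The red peg is unmoved and the gripper is at upper left, clear of the stand.

Emit:
play_rows:
  commands:
    - {"x": 0.001,"y": 0.001,"z": 0.04,"twist": 0}
    - {"x": 0.001,"y": 0.001,"z": 0.08,"twist": 0}
    - {"x": 0.001,"y": 0.001,"z": 0.12,"twist": 0}
    - {"x": 0.001,"y": 0.001,"z": 0.15,"twist": 0}
    - {"x": 0.001,"y": 0.001,"z": 0.16,"twist": 0}
    - {"x": 0.001,"y": 0.001,"z": 0.16,"twist": 0}
    - {"x": 0.001,"y": 0.001,"z": 0.16,"twist": 0}
    - {"x": 0.001,"y": 0.001,"z": 0.16,"twist": 0}

```text
time: 6.65
tool_pos: [512.0, 54.2, 132.1]
tcp_rot: [3.138, 0.001, 1.785]
contact_force: [0.0, 0.7, 1.0]
grip_width: 0.2
finger_force: 0.0
```

```bash
python3 -c "
from h import *
go(st(-70,-130,140),np.radians(102.6))"
```

```text
t 6.65 pos [512.   54.2 132.1] F [0.  0.7 1. ] yaw 102.25 shift [-0.0007  0.0327 -0.0078] twist -0.35
```

Emit:
play_rows:
  commands:
    - {"x": 0,"y": 0.009,"z": 0,"twist": 0}
    - {"x": 0,"y": 0.016,"z": 0,"twist": 0}
    - {"x": 0,"y": 0.021,"z": 0,"twist": 0}
    - {"x": 0,"y": 0.026,"z": -0.004,"twist": 0}
    - {"x": 0,"y": 0.031,"z": -0.008,"twist": 0}
    - {"x": 0,"y": 0.036,"z": -0.011,"twist": 0}
    - {"x": 0,"y": 0.041,"z": -0.014,"twist": 0}
    - {"x": 0,"y": 0.045,"z": -0.016,"twist": 0}

```text
time: 7.45
tool_pos: [555.3, 63.7, 146.9]
tcp_rot: [3.141, 0.0, 1.784]
contact_force: [-2.2, -0.2, 1.9]
grip_width: 0.4
finger_force: 1.3
```

```bash
cat >> h.py <<'E'
def peg():
    s=cap('scene','sp.png'); b=blob(s,'red',(335,140,420,200)); R=Ro.from_euler('xyz',s['rotation']).as_matrix()
    A=np.radians(np.arange(-50,40,1.)); q=np.array([proj(s,st(80*np.sin(a),-127.5,70+80*np.cos(a))) for a in A])
    d=np.linalg.norm(q-b[0],axis=1); i=d.argmin(); print('peg px',b[0],b[1][4],'angle',np.degrees(A[i]),'err',d[i].round(1),'x',80*np.sin(A[i]))
E
python3 -c "
from h import *
go(st(-20,-130,155),np.radians(102.6));peg()"
```

```text
t 7.45 pos [555.3  63.7 146.9] F [-2.2 -0.2  1.9] yaw 102.22 shift [-0.0004  0.0383 -0.0081] twist -0.38
peg px [362.37078652 175.01123596] 89 angle -25.0 err 2.4 x -33.809460939255956
```

Emit:
play_rows:
  commands:
    - {"x": 0,"y": 0.005,"z": -0.002,"twist": 0}
    - {"x": 0,"y": 0.01,"z": -0.004,"twist": 0}
    - {"x": 0,"y": 0.015,"z": -0.005,"twist": 0}
    - {"x": 0,"y": 0.02,"z": -0.006,"twist": 0}
    - {"x": 0,"y": 0.025,"z": -0.007,"twist": 0}
    - {"x": 0,"y": 0.03,"z": -0.007,"twist": 0}
    - {"x": 0,"y": 0.035,"z": -0.007,"twist": 0}
    - {"x": 0,"y": 0.04,"z": -0.007,"twist": 0}

```text
time: 8.3
tool_pos: [594.3, 72.0, 153.2]
tcp_rot: [-3.141, 0.0, 1.784]
contact_force: [-1.1, 0.2, -0.1]
grip_width: 0.3
finger_force: 0.6
```

```bash
python3 -c "
from h import *
go(st(8,-130,146),np.radians(102.6));peg()"
```

```text
t 8.3 pos [594.3  72.  153.2] F [-1.1  0.2 -0.1] yaw 102.22 shift [-0.0002  0.0265  0.0072] twist -0.38
peg px [380.09722222 179.38888889] 72 angle 5.0 err 3.5 x 6.972459419812653
```

Emit:
play_rows:
  commands:
    - {"x": 0,"y": 0.004,"z": 0.0,"twist": 0}
    - {"x": 0,"y": 0.008,"z": 0.001,"twist": 0}
    - {"x": 0,"y": 0.012,"z": 0.002,"twist": 0}
    - {"x": 0,"y": 0.016,"z": 0.003,"twist": 0}
    - {"x": 0,"y": 0.02,"z": 0.004,"twist": 0}
    - {"x": 0,"y": 0.023,"z": 0.006,"twist": 0}
    - {"x": 0,"y": 0.026,"z": 0.007,"twist": 0}
    - {"x": 0,"y": 0.028,"z": 0.008,"twist": 0}

```text
time: 9.15
tool_pos: [621.5, 78.0, 145.2]
tcp_rot: [-3.141, 0.0, 1.784]
contact_force: [-1.6, -0.1, 1.1]
grip_width: 0.4
finger_force: 0.5
```

```bash
python3 -c "
from h import *
go(st(14,-130,144),np.radians(102.6));peg()"
```

```text
t 9.15 pos [621.5  78.  145.2] F [-1.6 -0.1  1.1] yaw 102.23 shift [-0.0002  0.0046  0.0012] twist -0.37
peg px [392.66129032 185.58064516] 62 angle 27.0 err 3.4 x 36.31923997916374
```

Not on the stop yet (no force rise); small steps further.

Emit:
play_rows:
  commands:
    - {"x": 0,"y": 0.001,"z": 0.0,"twist": 0}
    - {"x": 0,"y": 0.002,"z": 0.001,"twist": 0}
    - {"x": 0,"y": 0.003,"z": 0.001,"twist": 0}
    - {"x": 0,"y": 0.004,"z": 0.002,"twist": 0}
    - {"x": 0,"y": 0.005,"z": 0.002,"twist": 0}
    - {"x": 0,"y": 0.005,"z": 0.002,"twist": 0}
    - {"x": 0,"y": 0.005,"z": 0.002,"twist": 0}
    - {"x": 0,"y": 0.005,"z": 0.002,"twist": 0}

```text
time: 10.0
tool_pos: [626.1, 79.0, 143.4]
tcp_rot: [3.142, 0.0, 1.784]
contact_force: [-0.8, -0.0, 0.4]
grip_width: 0.3
finger_force: 0.4
```

Emit:
play_rows:
  commands:
    - {"x": 0,"y": 0.001,"z": 0.0,"twist": 0}
    - {"x": 0,"y": 0.0015,"z": 0.0,"twist": 0}
    - {"x": 0,"y": 0.002,"z": 0.001,"twist": 0}
    - {"x": 0,"y": 0.002,"z": 0.001,"twist": 0}
    - {"x": 0,"y": 0.002,"z": 0.001,"twist": 0}
    - {"x": 0,"y": 0.002,"z": 0.001,"twist": 0}
    - {"x": 0,"y": 0.002,"z": 0.001,"twist": 0}
    - {"x": 0,"y": 0.002,"z": 0.001,"twist": 0}

```text
time: 10.8
tool_pos: [628.0, 79.4, 142.5]
tcp_rot: [-3.142, 0.0, 1.784]
contact_force: [-4.2, -0.6, 2.8]
grip_width: 0.4
finger_force: 1.8
```

```bash
python3 -c "
from h import *
go(st(14,-130,144),np.radians(102.6));peg()
s=bot.capture('scene')
cv2.imwrite('pics/c2.png',cv2.resize(s['pixels'][90:230,310:470],(680,595),interpolation=2)[:,:,::-1])"
```

```text
t 10.8 pos [628.   79.4 142.5] F [-4.2 -0.6  2.8] yaw 102.22 shift [-0.0001 -0.0021 -0.0015] twist -0.38
peg px [395.59322034 187.27118644] 59 angle 33.0 err 3.0 x 43.571122801202165
```

View pics/c2.png

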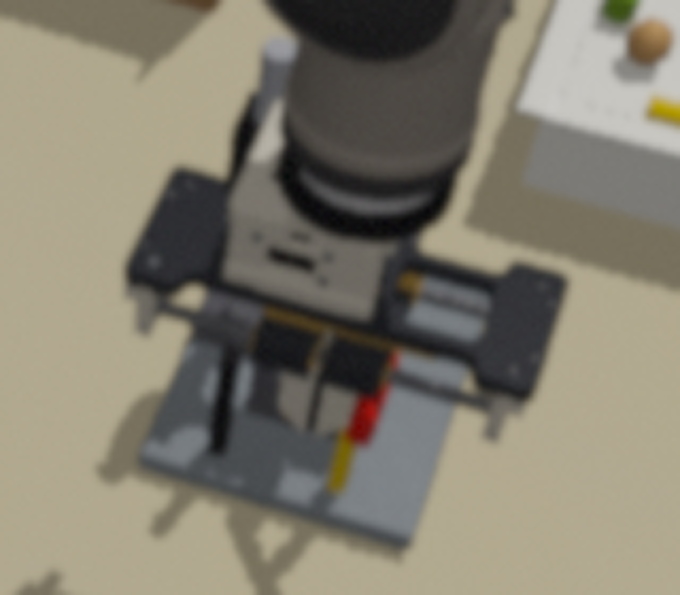

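The crop shows the red peg (full-image about (396,187)) beside the yellow post with the fingers on its -x side. The force is rising, so one more small push to confirm contact with the stop.

Emit:
play_rows:
  commands:
    - {"x": 0,"y": 0.0005,"z": 0.0,"twist": 0}
    - {"x": 0,"y": 0.001,"z": 0.0,"twist": 0}
    - {"x": 0,"y": 0.0015,"z": 0.0,"twist": 0}
    - {"x": 0,"y": 0.0015,"z": 0.0,"twist": 0}
    - {"x": 0,"y": 0.0015,"z": 0.0,"twist": 0}
    - {"x": 0,"y": 0.0015,"z": 0.0,"twist": 0}
    - {"x": 0,"y": 0.0015,"z": 0.0,"twist": 0}
    - {"x": 0,"y": 0.0015,"z": 0.0,"twist": 0}

```text
time: 11.7
tool_pos: [629.3, 79.8, 142.4]
tcp_rot: [-3.141, -0.0, 1.784]
contact_force: [-4.8, 0.6, 2.5]
grip_width: 0.4
finger_force: 2.6
```

Emit:
play_rows:
  commands:
    - {"x": 0,"y": -0.005,"z": 0.0,"twist": 0}
    - {"x": 0,"y": -0.02,"z": 0.0,"twist": 0}
    - {"x": 0,"y": -0.03,"z": -0.03,"twist": 0}
    - {"x": 0,"y": -0.03,"z": -0.07,"twist": 0}
    - {"x": -0.04,"y": -0.07,"z": -0.11,"twist": 0}
    - {"x": -0.08,"y": -0.11,"z": -0.13,"twist": 0}
    - {"x": -0.11,"y": -0.15,"z": -0.15,"twist": 0}
    - {"x": -0.11,"y": -0.15,"z": -0.15,"twist": 0}

```text
time: 12.5
tool_pos: [505.4, -61.5, 294.1]
tcp_rot: [3.138, 0.002, 1.783]
contact_force: [-0.3, 0.1, -0.2]
grip_width: 0.6
finger_force: 0.0
```

```bash
python3 - <<'E'
from h import *
peg(); s=dict(np.load('pics/sp.npz')); t=cap('top','t2.png')
b=blob(t,'red',(240,165,300,225)); a=blob(s,'red',(335,140,420,200)); print(b[0],b[1],tri([ray(s,*a[0]),ray(t,*b[0])]), st(40,-127.5,139), blob(s,'green',(370,90,420,150))[0])
A=cv2.resize(s['pixels'][90:230,330:450],(480,560),interpolation=2);B=cv2.resize(t['pixels'][150:240,180:300],(310,233),interpolation=2)
B=cv2.copyMakeBorder(B,0,560-233,0,0,0); cv2.imwrite('pics/c3.png',np.hstack([A,B])[:,:,::-1])
E
```

```text
peg px [397.62857143 182.51428571] 105 angle 31.0 err 2.0 x 41.203045992804334Traceback (most recent call last):
  File "<stdin>", line 3, in <module>
  File "h.py", line 21, in blob
    n,l,s,ce=cv2.connectedComponentsWithStats(k); i=1+np.argmax(s[1:,4])
                                                      ~~~~~~~~~^^^^^^^^^
    return _wrapfunc(a, 'argmax', axis=axis, out=out, **kwds)
    return bound(*args, **kwds)
ValueError: attempt to get argmax of an empty sequence
```

Emit:
play_rows:
  commands:
    - {"x": -0.05,"y": 0,"z": 0.0,"twist": 0}
    - {"x": -0.1,"y": 0,"z": 0.0,"twist": 0}
    - {"x": -0.15,"y": 0,"z": 0,"twist": 0}
    - {"x": -0.2,"y": 0,"z": 0,"twist": 0}
    - {"x": -0.25,"y": 0,"z": 0,"twist": 0}
    - {"x": -0.25,"y": 0,"z": 0,"twist": 0}
    - {"x": -0.25,"y": 0,"z": 0,"twist": 0}
    - {"x": -0.25,"y": 0,"z": 0,"twist": 0}

```text
time: 13.4
tool_pos: [559.6, -302.7, 292.1]
tcp_rot: [3.141, -0.001, 1.785]
contact_force: [-0.4, -0.2, -0.5]
grip_width: 0.3
finger_force: 0.0
```

```bash
python3 - <<'E'
from h import *
peg(); s=dict(np.load('pics/sp.npz')); t=cap('top','t2.png')
A=cv2.resize(s['pixels'][90:230,330:450],(480,560),interpolation=2);B=cv2.resize(t['pixels'][150:240,180:300],(310,233),interpolation=2)
B=cv2.copyMakeBorder(B,0,560-233,0,0,0); cv2.imwrite('pics/c3.png',np.hstack([A,B])[:,:,::-1])
b=blob(t,'red',(240,165,300,225)); a=blob(s,'red',(335,140,420,200)); print(b[0],b[1],tri([ray(s,*a[0]),ray(t,*b[0])]), st(40,-127.5,139), blob(s,'green',(370,90,420,150))[0])
E
```

```text
peg px [397.60377358 182.51886792] 106 angle 31.0 err 2.0 x 41.203045992804334Traceback (most recent call last):
  File "<stdin>", line 5, in <module>
  File "h.py", line 21, in blob
    n,l,s,ce=cv2.connectedComponentsWithStats(k); i=1+np.argmax(s[1:,4])
                                                      ~~~~~~~~~^^^^^^^^^
    return _wrapfunc(a, 'argmax', axis=axis, out=out, **kwds)
    return bound(*args, **kwds)
ValueError: attempt to get argmax of an empty sequence
```

View pics/c3.png

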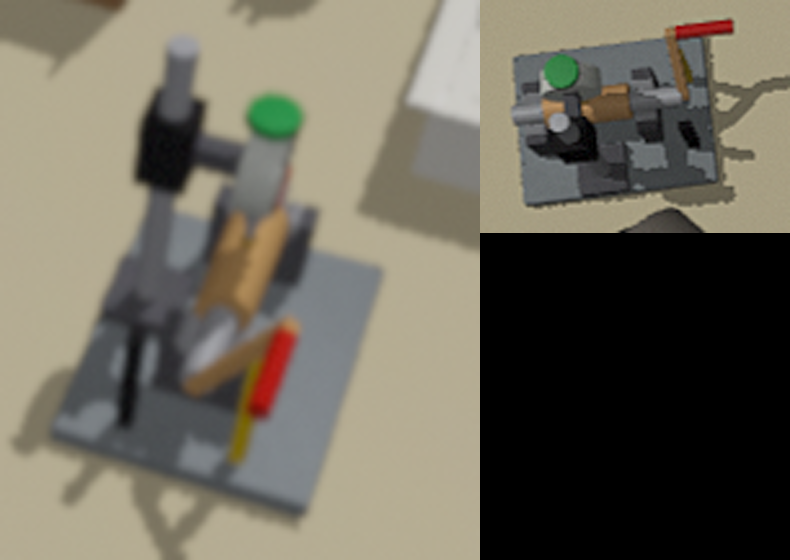

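The crop shows the crank arm lying over the yellow post, the peg on the +x side, the cap down, and the barrel in the V-blocks. A check of the numbers:

```bash
python3 - <<'E'
from h import *
s=dict(np.load('pics/sp.npz')); t=dict(np.load('pics/t2.npz'))
b=blob(t,'red',(240,150,300,200)); a=blob(s,'red',(335,140,420,200)); print(b[0],b[2],tri([ray(s,*a[0]),ray(t,*b[0])]), st(40,-127.5,139), st(-57,-127.5,127),blob(s,'green',(370,90,420,150))[0])
# peg ends along its axis in top, on z=139
p=cv2.fitLine(b[3].astype(np.float32),cv2.DIST_L2,0,.01,.01).ravel(); u=[onz(t,*(b[0]+k*p[:2]),139) for k in(-8,8)]; d=u[1]-u[0]; print('peg axis deg',np.degrees(np.arctan2(d[0],-d[1])),'stand 12.6')
t0=dict(np.load('pics/top0.npz')); b=blob(t0,'red',(255,190,290,215)); p=cv2.fitLine(b[3].astype(np.float32),cv2.DIST_L2,0,.01,.01).ravel(); u=[onz(t0,*(b[0]+k*p[:2]),127) for k in(-8,8)]; d=u[1]-u[0]; print('start axis',np.degrees(np.arctan2(d[0],-d[1])))
E
```

```text
[266.47619048 160.8       ] ((266.47271728515625, 160.76791381835938), (4.673649787902832, 21.55721092224121), 83.2901611328125) (array([651.66189233,  88.96336542, 141.0763    ]), [1.6, 1.6]) [650.84993376  86.89634251 139.        ] [556.18600785  65.73644809 127.        ] [398.17283951 118.9382716 ]
peg axis deg 12.923009716391958 stand 12.6
start axis 13.045129307104338
```

```bash
python3 -c "
from h import *
go(st(10,-190,290),np.radians(102.6))"
```

```text
t 13.5 pos [ 559.6 -302.4  292.8] F [-0.2 -0.   0.7] yaw 102.33 shift [0.2981 0.1426 0.0028] twist -0.27
```

Emit:
play_rows:
  commands:
    - {"x": 0.298,"y": 0.143,"z": 0.0,"twist": 0}
    - {"x": 0.298,"y": 0.143,"z": 0.0,"twist": 0}
    - {"x": 0.298,"y": 0.143,"z": 0.0,"twist": 0}
    - {"x": 0.298,"y": 0.143,"z": 0.0,"twist": 0}
    - {"x": 0.298,"y": 0.143,"z": 0.0,"twist": 0}
    - {"x": 0.298,"y": 0.143,"z": 0.0,"twist": 0}
    - {"x": 0.298,"y": 0.143,"z": 0.0,"twist": 0}
    - {"x": 0.298,"y": 0.143,"z": 0.0,"twist": 0}

```text
time: 14.3
tool_pos: [635.8, 23.5, 292.9]
tcp_rot: [3.14, -0.001, 1.791]
contact_force: [0.0, -0.5, -0.7]
grip_width: 0.2
finger_force: 0.0
```

```bash
python3 - <<'E'
from h import *
go(st(10,-190,290)); c=cap('wrist','w2.png'); print(proj(c,st(40,-127.5,139)),proj(c,st(31,-95,109)),proj(c,st(0,-95,70)))
E
```

```text
t 14.3 pos [635.8  23.5 292.9] F [ 0.  -0.5 -0.7] yaw 102.63 shift [-0.0039 -0.0015  0.0029] twist 0
(np.float64(343.7463328035936), np.float64(138.4112820533744)) (np.float64(333.4880220670979), np.float64(105.47398259290404)) (np.float64(305.66078662391016), np.float64(107.17624971073231))
```

View pics/w2.png

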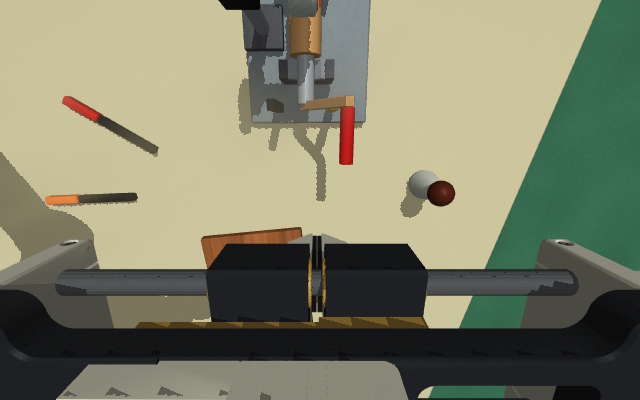

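The wrist view shows the peg at about (347,136), its arm at (330,103) over the hidden yellow post, and the shaft at (306,80) centred between the V-block cheeks. I'll take a second wrist position for the peg's exact height and x.

Emit:
play_rows:
  commands:
    - {"x": 0,"y": -0.04,"z": 0.0,"twist": 0}
    - {"x": 0,"y": -0.08,"z": 0.0,"twist": 0}
    - {"x": 0,"y": -0.12,"z": 0.0,"twist": 0}
    - {"x": 0,"y": -0.12,"z": 0.0,"twist": 0}
    - {"x": 0,"y": -0.12,"z": 0.0,"twist": 0}
    - {"x": 0,"y": -0.12,"z": 0.0,"twist": 0}
    - {"x": 0,"y": -0.12,"z": 0.0,"twist": 0}
    - {"x": 0,"y": -0.12,"z": 0.0,"twist": 0}

```text
time: 15.15
tool_pos: [519.2, -7.7, 292.1]
tcp_rot: [-3.141, 0.0, 1.784]
contact_force: [-0.3, -0.2, 0.6]
grip_width: 0.4
finger_force: 0.0
```

```bash
python3 - <<'E'
from h import *
a=dict(np.load('pics/w2.npz')); c=cap('wrist','w3.png')
s=dict(np.load('pics/sp.npz')); t=dict(np.load('pics/t2.npz'))
A=blob(a,'red',(330,95,370,175)); C=blob(c,'red',(380,60,560,200)); print(A[0],C[0],C[1])
def inst(p):
    d=p[:2]-O; k,q=np.cos(YAW),np.sin(YAW); return np.round([k*d[0]+q*d[1],-q*d[0]+k*d[1],p[2]],1)
for r in ([ray(a,*A[0]),ray(c,*C[0])],[ray(a,*A[0]),ray(c,*C[0]),ray(s,397.6,182.52),ray(t,266.48,160.8)]):
    p,e=tri(r); print(inst(p),e)
# brown crop: yellow seen?
im=c['pixels']; x,y=map(int,C[0]); cr=im[max(0,y-90):y+50,x-120:x+60]; cv2.imwrite('pics/c4.png',cv2.resize(cr,None,fx=4,fy=4,interpolation=2)[:,:,::-1]); print(cr.shape)
E
```

```text
[346.43686869 135.31944444] [469.55701754 128.50767544] [459 100  23  59 912]
[  42.5 -124.3  139.9] [0.2, 0.2]
[  41.9 -124.7  140.2] [0.7, 0.8, 1.0, 2.4]
(140, 180, 3)
```

View pics/c4.png

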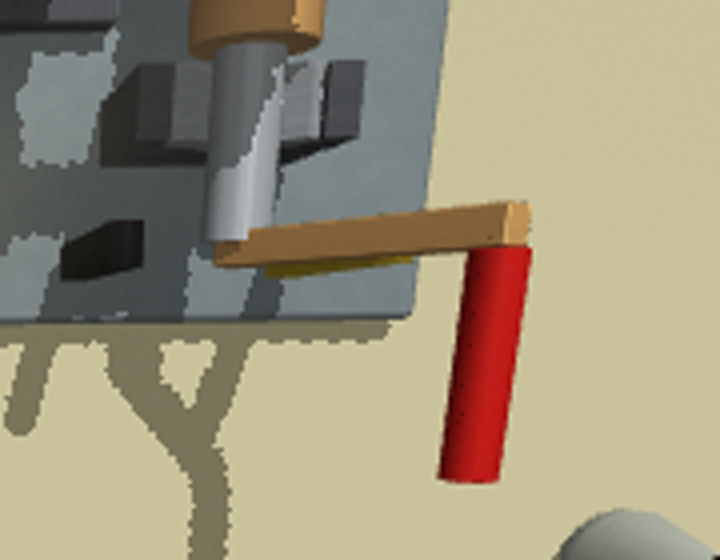

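This close-up shows the arm lying across the yellow post and the shaft seated between the V cheeks. The peg measures x 42, z 140 mm in the stand frame against 40 and 139 expected, which agrees within the calibration.

```bash
python3 -c "
from plant import bot
print(bot.close_job())"
```

```text
the job is handed in; nothing more can be done
None
```

I pressed the indicator fully down, swung the red handle over the top onto the yellow stop, and let go with the spindle still seated in its V-blocks; the job was handed in at about 15 s, with the spare never touched and no verdict returned.

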